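# Rock the sorting gate over and feed a relay module down the blue chute

## Task

The seesaw gate of the sorting station is still tipped towards the red reject tray: press down its raised end so that it rocks over its pivot and rests fully tipped towards the blue tray. Then, with the fingertips, push the blue-capped relay module off the ledge onto the gate and let it slide down by itself into the blue tray; do not lift or carry it, and leave the grey-capped module waiting on the ledge and the things around the station where they are.

Things in the scene. Friction and masses are not known exactly. Their poses are not given: they have to be found in the camera images.
- station: Fixed aluminium sorting station, 250 mm deep (its x), 610 mm wide (its y). Origin at table level under the middle of the seesaw gate. x points across the gate, away from the ledge (roughly away from the robot); y along the gate to the blue side; z up. From -y to +y: red tray, red chute, gate, blue chute, blue tray. The ledge stands on the gate's robot side.
- ledge_edge (a point): Middle of the ledge's open front edge, 133 mm above the table, at station x = -35 mm, y = 0. The flat ledge runs 90 mm back from it (-x, open rear) and is 130 mm wide. Two lanes along x, centred at station y = -28 and +28 mm, each about 38 mm wide, between rails only 6 mm high. A module pushed in +x past this edge drops about 17 mm onto the gate.
- gate (a joint): Seesaw gate: slick white deck 66 mm (station x) by 200 mm (y), open ends, hinged about the station's x axis at station x = 0, y = 0, 104 mm up. rad: -0.30 (stop) = tipped to red, 0 level, +0.30 (stop) = tipped to blue (+y end low). Top-heavy: starts on the red stop; pressed past level (about 1 N) it falls to the blue stop and stays. A brass weight on its far side, at x 30 to 70, y 0, reaches 178 mm up.
- pad_blue (a point): Centre of the top face of the blue press pad, a flat plate 46 mm (station x) by 50 mm (y), 5 mm thick, on the far (+x) side of the gate at its blue end, 60 mm in x and 75 mm in y from the pivot. Raised at the start (top about 137 mm above the table), it goes down to about 93 mm when the gate is fully over; nothing stands above it.
- pad_red (a point): Centre of the top face of the red press pad, the same plate at the gate's red (-y) end, low at the start.
- chute_blue (a point): Middle of the blue chute's floor: a fixed slick slope 78 mm wide with blue side walls 18 mm high, falling 32 mm over 80 mm in station +y, from the end of the tipped gate into the blue tray. The red chute mirrors it.
- module_blue: Blue-capped relay module to be sorted, 40 g or so: green board 36 mm (its x) by 28 mm (its y) by 4 mm with a blue block 32 x 24 mm on it, 20 mm high in all. Origin at the middle of its underside. It lies in one of the two ledge lanes (either), its x nearly along the lane, its underside on the ledge top.
- module_grey: Grey-capped relay module, same size and frame, in the other ledge lane. Not to be moved.
- tray_blue (a point): Middle of the blue tray's inner floor, 4 mm above the table, at station y = +240 mm. The tray is an open box 120 mm (station x) by 130 mm (y), 45 mm high, fixed.
- tray_red (a point): Middle of the inner floor of the red tray, the same box at station y = -240 mm.
- flux_bottle: Bystander: standing teal bottle, 48 mm in diameter, 110 mm high, beyond the station; origin under its centre.
- parts_bin: Bystander: open black bin 110 x 150 x 50 mm high, to the right of the station (seen from the robot); origin under its centre.
- screwdriver: Bystander: screwdriver lying on the table to the left of the station (seen from the robot).

How it is judged:
By the outcome, as a careful person would: the job done as asked, in the order asked, and still so for the second after the job is handed in, with the robot touching nothing.
It also fails if it takes over 43 s, if anything falls off the work surface, if the arm or the gripper's body presses on something with over 40 N, if the wrist force passes 120 N, or if a joint passes its speed limit or range.

## Robot

A 6-joint arm with a two-finger parallel gripper is mounted at the origin on the work surface. World frame = base frame: x ahead of the robot, y to its left, z up, the work surface at z = 0. Lengths are in m, angles in degrees, forces in N, time in s.
With the tool pointing down it reaches from about 0.4 to 0.825 m from the base axis. Payload 7 kg.
Tool frame: the origin (TCP) lies at the centre of the arm's flange, where the gripper is bolted on; the fingertips stand 178 mm ahead of it and the grasp point (between the pads) lies 159 mm ahead of it (ctrl.hold_point_z is the distance from the TCP to the grasp point, in m); z points along the fingers, y is the line along which they close (so a half turn about z gives the same grasp; the last joint's range is limited). The gripper opens to 88 mm and grips with 3 to 60 N. Pads are 19 mm wide; open, the fingers measure 130 mm over their backs; the gripper's body (78 mm by 193 mm) begins 47 mm behind the grasp point.
Start: joints at [-50.185, 20.546, 0.682, 0, -70.136, -16.507], TCP at [0.267, -0.62, 0.405] pointing down, gripper open.
Joint ranges: [-176.03, 176.03], [-82.01, 121.73], [-58.28, 71.71], [-173.87, 95.51], [-174.79, -0.11], [-173.66, 173.66]. Speed limits (degrees/s): [136.94, 136.94, 172.46, 180, 180, 180].

## Interface

Orientations are given as [roll, pitch, yaw] about the fixed x, y, z axes, in that order (R = Rz(yaw) Ry(pitch) Rx(roll)).
In Python, from plant import ctrl gives the robot as it stands.
- The arm moves only by the shell command python3 -m inch 'ROWS'. ROWS is JSON, one flat list of numbers, 7 for each row, row after row: the closure, from 0 (fully open) to 1 (shut), then the shift along the tool's x, y, z in mm, then the turn, a rotation vector about the tool's x, y, z in degrees. In form: [hand, x, y, z, wx, wy, wz, hand, x, y, z, wx, wy, wz, ...]. A call has 1 to 5 rows; each row is the pose to reach, as a shift and turn from the pose commanded when the call began, along the tool's axes at that moment; what a row does not reach only later rows make up. A row lasts 1/10 s, in which the tool goes at most 50 mm and 8.59 degrees, less where a joint would pass 70% of its speed; a pose out of reach is approached as far as the arm can. A call with a gripper value outside its range is refused whole. The fingers move at their own pace and stop on an object; the grip force is fixed at half the most. Time passes only in rows, so rows that repeat a pose let the fingers close. It gives the time, the measured TCP pose, the force, the opening and the grip force at its end, in the units of the state.
- ctrl.get_obs(): the state, without advancing time (a new reading comes with each control period).
- ctrl.snapshot(name): name is "side" or "top"; returns a dict with "frame" (480x640x3 uint8, red, green, blue), "K" (3x3 intrinsics, pixels), "R" (3x3) and "t" (3): a world point X has camera coordinates R X + t. Camera axes: x right, y down, z forward; pixel columns grow to the right and rows downward; lengths in m; the calibration is good to about 2 mm. A picture is of the moment at which its call begins. There is no depth.
- ctrl.close_job(): hands the job in; it is judged then, once.
Trained networks look in a picture, given as the dict that the camera call returned (one of the last four; its "shot" number tells which), for a name from the list of things; names that differ only in an ending like _2 or _b are one class to them, and where a whole thing is asked for, a point or a joint stands for the part that bears it (a point fixed in the world has none). Each returns a list of dicts, best first, with "p" (0 to 1); they miss things now and then, are a little off and sometimes report something else, mostly with a low value. They report only what shows in the picture. A call takes as long as a camera call.
- ctrl.recognise(picture, thing): "location" ([x, y, z] in m, in world coordinates, good to about 4 mm: the middle of the surface that is visible of it).
- ctrl.trace(picture, thing): "pixels" (480x640 bool, what is visible of it).
- ctrl.mark_of(picture, thing): "location" ([x, y, z] in m, in world coordinates, good to about 4 mm: a listed point, or the origin of a listed thing).
The state is a dict: "clock": time; "joint_pos": joint angles; "qvel": joint speeds; "tau": joint torques, N m; "tool_pos": TCP position; "orientation": TCP orientation; "force": force on the tool from outside, world axes, zero at the start; "moment": the same for the moment, N m; "opening": finger opening in m; "gripper_force": force on a finger pad.
Only numpy, scipy, OpenCV 4.12 (cv2) and the standard library are available. Lean on these libraries where they do the work, as an engineer would, in place of code of your own. Each camera call takes 0.05 s, during which the arm holds its last target. There are 200 camera calls.

## Working session

There is one attempt and no reset: what is moved stays moved. The work goes in short steps, Python scripts to look and compute and a shell command to move; the robot and the scene stay as the last step left them, time stands still between calls to the robot, and variables do not carry over. Pictures are saved under pics/ and viewed, at most 10 in all, crops included, and the job is handed in when it is done.

```bash
mkdir -p pics; cat > h.py <<'E'
from plant import ctrl
import numpy as np, cv2
from scipy.spatial.transform import Rotation as Ro
def pose():
    o=ctrl.get_obs(); return np.array(o["tool_pos"]), Ro.from_euler('xyz',o["orientation"],degrees=True).as_matrix(), o
def save(s,n): cv2.imwrite(f"pics/{n}.png",s["frame"][:,:,::-1])
E
python3 - <<'E'
from h import *
o=ctrl.get_obs(); print(o["clock"],o["tool_pos"],o["orientation"],o["opening"])
for n in ("side","top"):
    s=ctrl.snapshot(n); save(s,n+"0"); print(n,"cam",np.round(-s["R"].T@s["t"],3))
    for th in "ledge_edge pad_blue pad_red chute_blue tray_blue tray_red module_blue module_grey flux_bottle parts_bin screwdriver".split():
        r=ctrl.mark_of(s,th)
        print(th,[(np.round(d["location"],3).tolist(),round(d["p"],2)) for d in r[:2]])
E
```

```text
0.0 [ 0.26700096 -0.61973531  0.40374053] [ 1.79906664e+02 -7.25658081e-03 -1.56699341e+02] 0.08753771369376173
side cam [0.115 0.706 1.165]
ledge_edge [([0.52, 0.04, 0.13], 0.9)]
pad_blue [([0.594, 0.135, 0.139], 0.95), ([0.504, -0.001, 0.131], 0.22)]
pad_red [([0.633, -0.004, 0.097], 0.6)]
chute_blue [([0.514, 0.186, 0.066], 0.64), ([0.483, 0.062, 0.135], 0.48)]
tray_blue [([0.483, 0.285, 0.005], 0.61), ([0.523, 0.045, 0.131], 0.22)]
tray_red [([0.624, -0.18, 0.0], 0.9)]
module_blue [([0.504, -0.0, 0.134], 0.67)]
module_grey [([0.482, 0.056, 0.129], 0.62)]
flux_bottle [([0.776, -0.045, -0.002], 0.79)]
parts_bin [([0.451, -0.595, -0.002], 0.8)]
screwdriver [([0.503, -0.002, 0.133], 0.55), ([0.521, 0.042, 0.131], 0.16)]
top cam [0.338 0.01  1.612]
ledge_edge [([0.519, 0.045, 0.132], 0.56)]
pad_blue [([0.596, 0.138, 0.14], 0.86), ([0.623, -0.182, 0.004], 0.67)]
pad_red [([0.634, -0.002, 0.096], 0.66)]
chute_blue [([0.51, 0.186, 0.065], 0.65)]
tray_blue [([0.483, 0.28, 0.004], 0.94)]
tray_red [([0.622, -0.18, 0.004], 0.94)]
module_blue [([0.48, 0.057, 0.133], 0.71), ([0.508, 0.005, 0.134], 0.53)]
module_grey [([0.479, 0.059, 0.131], 0.51)]
flux_bottle []
parts_bin [([0.442, -0.597, 0.005], 0.64)]
screwdriver [([0.424, 0.587, -0.001], 0.6)]
```

View pics/side0.png

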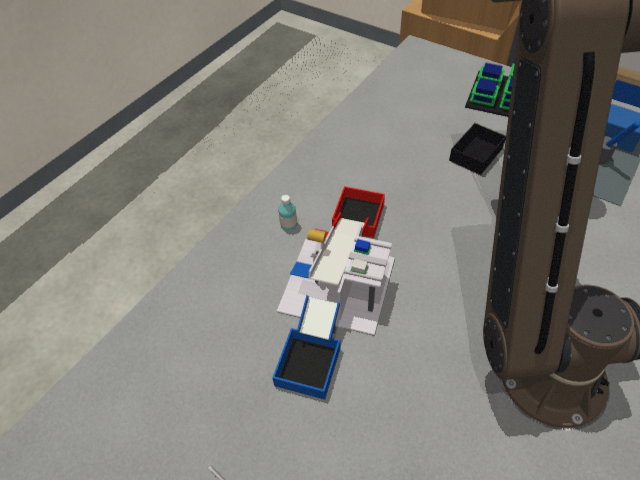

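View pics/top0.png

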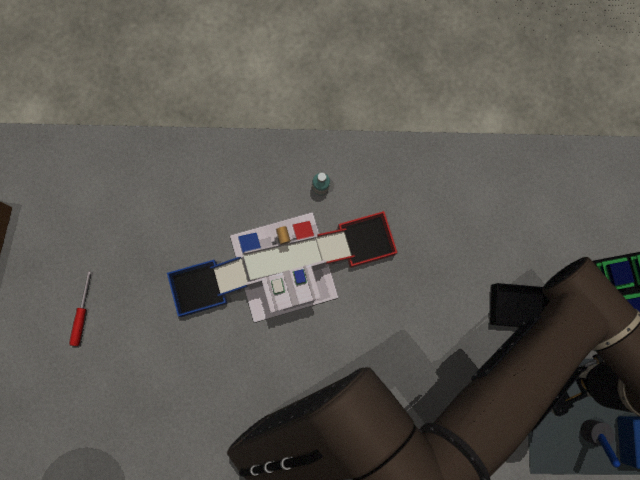

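```bash
python3 - <<'E'
from h import *
# fit station frame: known local points vs averaged world
L=np.array([[-.035,0],[.06,.075],[.06,-.075],[0,.145],[0,.24],[0,-.24]])
W=np.array([[.5195,.0425],[.595,.1365],[.6335,-.003],[.512,.186],[.483,.282],[.623,-.18]])
lc,wc=L.mean(0),W.mean(0); a,b=L-lc,W-wc
th=np.arctan2((a[:,0]*b[:,1]-a[:,1]*b[:,0]).sum(),(a*b).sum())
R=np.array([[np.cos(th),-np.sin(th)],[np.sin(th),np.cos(th)]]); t=wc-R@lc
print(np.degrees(th),t,"res",np.round(((W-(L@R.T+t))*1000),1).tolist())
for p in ([.505,-.0],[.4805,.057]): print("st",R.T@(np.array(p)-t))
P,T,o=pose()
def go(n,st,z):
    p=np.r_[R@np.array(st)+t,z]; print(n,np.round(p,3),"tool mm",np.round(T.T@(p-P)*1000,0))
print(T.round(3))
go("pad above",[.062,.08],.40)
E
```

```text
16.720699365215307 [0.55438523 0.05011262] res [[-1.4, 2.5], [4.7, -2.7], [0.1, 1.5], [-0.7, -3.0], [-2.3, 2.0], [-0.4, -0.3]]
st [-0.06171488 -0.03378534]
st [-0.06877971  0.02785343]
[[-0.918 -0.396  0.   ]
 [-0.396  0.918  0.   ]
 [-0.     0.    -1.   ]]
pad above [0.591 0.145 0.4  ] tool mm [-600.  574.    5.]
```

The pictures show blue at the left. The blue-capped module is in the right lane (top picture 300,277), the grey-capped one in the left lane (278,286). The gate is tipped red, and the blue pad is raised at (250,242). I'm moving in with closed fingers, turning tool y onto station -x.

```bash
cat >> h.py <<'E'
th=np.radians(16.72); S=np.array([[np.cos(th),-np.sin(th)],[np.sin(th),np.cos(th)]]); t0=np.array([.5544,.0501])
TG=np.c_[np.r_[-S[:,1],0],np.r_[-S[:,0],0],[0,0,-1]]
def to(sx,sy,tip):
    P,T,o=pose(); p=np.r_[S@np.array([sx,sy])/1000+t0,tip/1000+.178]
    tip_st=S.T@(P[:2]-t0)*1000
    print(round(o["clock"],2),"st now",tip_st.round(1),"tip",round(P[2]*1000-178,1),"F",np.round(o["force"],1),"-> rows",(T.T@(p-P)*1000).round(0),Ro.from_matrix(T.T@TG).as_rotvec(degrees=True).round(1))
E
python3 -m inch '[1,-600,574,5,0,0,-83.4, 1,-600,574,5,0,0,-83.4, 1,-600,574,5,0,0,-83.4, 1,-600,574,5,0,0,-83.4, 1,-600,574,5,0,0,-83.4]'
python3 -c "
from h import *
to(61,80,226)"
```

```text
clock: 1.7
tool_pos: [0.3649, -0.388, 0.4033]
orientation: [-180.0, -0.0, -113.4]
force: [1.5, -0.5, 0.2]
opening: 0.0533
gripper_force: 0.0
1.7 st now [-307.5 -365. ] tip 225.3 F [ 1.5 -0.5  0.2] -> rows [-578.    5.   -1.] [ -0.   -0.  -40.1]
```

```bash
python3 -m inch '[1,-578,5,0,0,0,-40, 1,-578,5,0,0,-40, 1,-578,5,0,0,0,-40]' 2>&1 | tail -1
python3 -m inch '[1,-578,5,0,0,0,-40,1,-578,5,0,0,0,-40,1,-578,5,0,0,0,-40,1,-578,5,0,0,0,-40,1,-578,5,0,0,0,-40]' | head -3
python3 -c "
from h import *
to(61,80,226)"
```

```text
invalid input
clock: 2.2
tool_pos: [0.4634, -0.158, 0.4037]
orientation: [-179.9, -0.0, -73.4]
2.2 st now [-147.  -173.1] tip 225.7 F [ 0.7 -0.7  0.6] -> rows [-253. -208.   -0.] [-0.1 -0.  -0.1]
```

```bash
python3 -m inch '[1,-253,-208,0,0,0,0,1,-253,-208,0,0,0,0,1,-253,-208,0,0,0,0,1,-253,-208,0,0,0,0,1,-253,-208,0,0,0,0]' | head -2
python3 -c "
from h import *
to(61,82,226)"
```

```text
clock: 2.7
tool_pos: [0.5618, 0.072, 0.4036]
2.7 st now [13.4 18.9] tip 225.6 F [ 0.5 -1.  -0.5] -> rows [-63. -47.  -0.] [-0.   0.  -0.4]
```

```bash
python3 -m inch '[1,-63,-47,0,0,0,0,1,-63,-47,0,0,0,0,1,-63,-47,20,0,0,0,1,-63,-47,50,0,0,0,1,-63,-47,50,0,0,0]' | head -2
python3 - <<'E'
from h import *
to(61,82,120)
s=ctrl.snapshot("side"); save(s,"s1"); t=ctrl.snapshot("top")
a=s["frame"][190:350,230:430]; b=t["frame"][190:340,150:430]
cv2.imwrite("pics/c1.png",np.vstack([cv2.resize(a,(400,320)),cv2.resize(b,(400,214))])[:,:,::-1])
E
```

```text
clock: 3.2
tool_pos: [0.5876, 0.1435, 0.3492]
3.2 st now [58.7 79.9] tip 171.2 F [-0.  -0.3  0.1] -> rows [-2. -3. 51.] [ 0.4 -0.  -0.4]
```

View pics/c1.png

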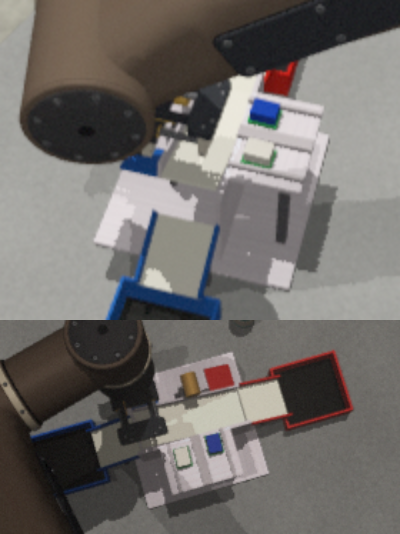

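The crop shows the closed gripper above the blue pad, clear of the brass weight and the modules. Now I press down.

```bash
python3 -m inch '[1,-2,-3,15,0,0,0,1,-2,-3,28,0,0,0,1,-2,-3,36,0,0,0,1,-2,-3,42,0,0,0,1,-2,-3,48,0,0,0]' | sed -n '1,4p'
python3 -m inch '[1,0,0,6,0,0,0,1,0,0,12,0,0,0,1,0,0,17,0,0,0,1,0,0,20,0,0,0,1,0,0,22,0,0,0]' | sed -n '1,4p'
python3 -c "
from h import *
to(61,82,226)"
```

```text
clock: 3.8
tool_pos: [0.5913, 0.1462, 0.3049]
orientation: [-180.0, -0.0, -73.7]
force: [-0.9, 0.7, 0.3]
clock: 4.3
tool_pos: [0.5912, 0.1463, 0.2828]
orientation: [180.0, -0.0, -73.7]
force: [-0.2, -0.1, 0.7]
4.3 st now [62.9 81.5] tip 104.8 F [-0.2 -0.1  0.7] -> rows [  -0.    2. -121.] [ 0.  -0.  -0.4]
```

```bash
python3 -m inch '[1,0,0,-40,0,0,0,1,0,0,-80,0,0,0,1,0,0,-110,0,0,0,1,0,0,-121,0,0,0,1,0,40,-121,0,0,0]' | sed -n '1,4p'
python3 -c "
from h import *
to(-150,-30,226)"
```

```text
clock: 4.8
tool_pos: [0.5553, 0.1362, 0.4053]
orientation: [-179.8, -0.0, -73.7]
force: [-0.9, -0.3, -0.2]
4.8 st now [25.7 82.2] tip 227.3 F [-0.9 -0.3 -0.2] -> rows [114. 175.   1.] [-0.2 -0.  -0.4]
```

```bash
python3 -m inch '[1,114,160,0,0,0,-0.4,1,114,160,0,0,0,-0.4,1,114,160,0,0,0,-0.4,1,114,160,0,0,0,-0.4,1,114,160,0,0,0,-0.4]' | sed -n '1,4p'
python3 - <<'E'
from h import *
to(-130,-30,160)
s=ctrl.snapshot("side"); t=ctrl.snapshot("top")
for x in (s,t):
  for n in ("pad_blue","module_blue","module_grey","ledge_edge"):
    print(n,[(np.round(d["location"],3).tolist(),(S.T@(np.array(d["location"][:2])-t0)*1000).round(0).tolist(),round(d["p"],2)) for d in ctrl.mark_of(x,n)[:2]])
a=s["frame"][190:350,230:430]; b=t["frame"][190:340,150:430]
cv2.imwrite("pics/c2.png",np.hstack([cv2.resize(a,(390,320)),cv2.resize(b,(400,320))])[:,:,::-1])
E
```

```text
clock: 5.3
tool_pos: [0.4275, -0.0222, 0.4041]
orientation: [180.0, 0.0, -73.5]
force: [1.7, 1.5, -0.4]
5.3 st now [-142.3  -32.8] tip 226.1 F [ 1.7  1.5 -0.4] -> rows [ -3. -12.  66.] [ 0.   0.  -0.2]
pad_blue [([0.593, 0.144, 0.093], [64.0, 79.0], 0.73)]
module_blue [([0.505, 0.003, 0.135], [-61.0, -31.0], 0.73)]
module_grey []
ledge_edge [([0.52, 0.04, 0.129], [-36.0, -0.0], 0.64)]
pad_blue [([0.588, 0.14, 0.097], [58.0, 77.0], 0.79)]
module_blue []
module_grey [([0.557, 0.049, -0.002], [3.0, -2.0], 0.62)]
ledge_edge [([0.518, 0.043, 0.136], [-37.0, 3.0], 0.92)]
```

View pics/c2.png

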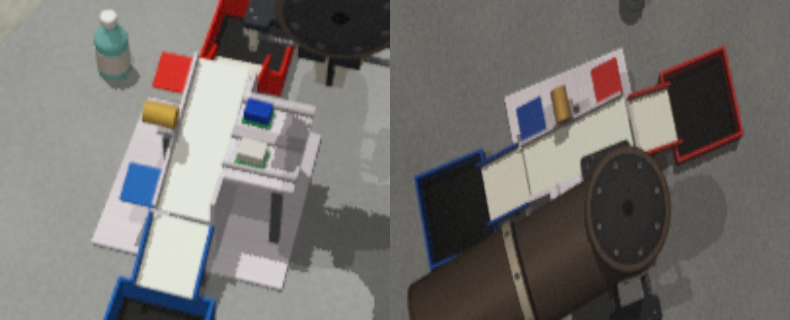

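The gate is over: the blue pad is at about 94 mm, and both modules are still in place with the fingers behind the ledge. I'll come down behind the blue module.

```bash
python3 -m inch '[1,-4,0,40,0,0,0,1,-4,0,70,0,0,0,1,-4,0,83,0,0,0,1,-4,0,87,0,0,0,1,-4,-10,87,0,0,0]' | sed -n '1,4p'
python3 -m inch '[1,0,-10,0,0,0,0,1,0,-20,0,0,0,0,1,0,-26,0,0,0,0,1,0,-30,0,0,0,0,1,0,-30,0,0,0,0]' | sed -n '1,4p'
python3 - <<'E'
from h import *
to(-60,-29,139)
s=ctrl.snapshot("side")
print([((S.T@(np.array(d["location"][:2])-t0)*1000).round(0).tolist(),round(d["p"],2)) for d in ctrl.mark_of(s,"module_blue")[:2]])
cv2.imwrite("pics/c3.png",cv2.resize(s["frame"][210:310,290:430],(700,500))[:,:,::-1])
E
```

```text
clock: 6.3
tool_pos: [0.4394, -0.0125, 0.317]
orientation: [179.9, -0.0, -73.3]
force: [-0.8, 0.1, 0.3]
clock: 6.8
tool_pos: [0.4689, -0.0037, 0.3172]
orientation: [-180.0, -0.0, -73.3]
force: [-0.2, -0.5, -0.4]
6.8 st now [-97.4 -27. ] tip 139.2 F [-0.2 -0.5 -0.4] -> rows [  2. -37.   0.] [-0. -0. -0.]
[([-64.0, -35.0], 0.61)]
```

View pics/c3.png

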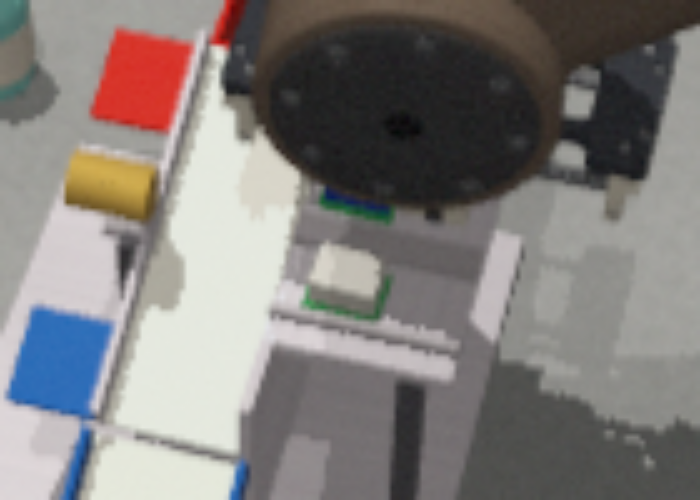

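The crop shows the fingertip (435,212) behind the blue module (rear edge about 392,215), with the grey module undisturbed. Pushing now.

```bash
python3 -m inch '[1,2,-8,0,0,0,0,1,2,-16,0,0,0,0,1,2,-23,0,0,0,0,1,2,-29,0,0,0,0,1,2,-34,0,0,0,0]' | sed -n '1,6p'
python3 - <<'E'
from h import *
to(-40,-29,139)
s=ctrl.snapshot("side")
print([((S.T@(np.array(d["location"][:2])-t0)*1000).round(0).tolist(),round(d["p"],2)) for d in ctrl.mark_of(s,"module_blue")[:2]])
cv2.imwrite("pics/c4.png",cv2.resize(s["frame"][210:310,290:430],(700,500))[:,:,::-1])
E
```

```text
clock: 7.4
tool_pos: [0.5021, 0.0042, 0.317]
orientation: [180.0, -0.0, -73.3]
force: [0.2, -0.6, -0.1]
opening: 0.0004
gripper_force: 0.1
7.4 st now [-63.3 -28.9] tip 139.0 F [ 0.2 -0.6 -0.1] -> rows [  0. -23.   0.] [ 0. -0. -0.]
[([-36.0, -33.0], 0.5)]
```

View pics/c4.png

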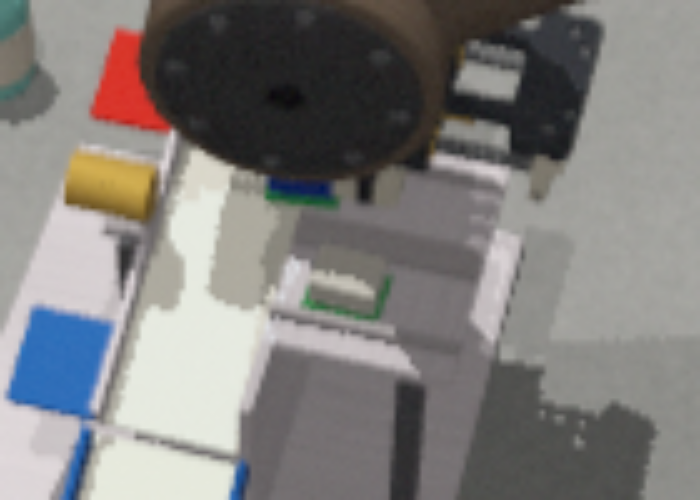

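Module straddles the edge (front-left at 265,195), with the fingertip just behind it. I'll push it on.

```bash
python3 -m inch '[1,0,-8,0,0,0,0,1,0,-16,0,0,0,0,1,0,-24,0,0,0,0,1,0,-30,0,0,0,0,1,0,-34,0,0,0,0]' | sed -n '1,6p'
python3 - <<'E'
from h import *
to(-110,-29,139)
s=ctrl.snapshot("side")
print([((S.T@(np.array(d["location"][:2])-t0)*1000).round(0).tolist(),round(d["p"],2)) for d in ctrl.mark_of(s,"module_blue")[:2]])
cv2.imwrite("pics/c5.png",cv2.resize(s["frame"][200:400,250:430],(540,600))[:,:,::-1])
E
```

```text
clock: 8.0
tool_pos: [0.5347, 0.014, 0.317]
orientation: [180.0, -0.0, -73.3]
force: [1.0, -0.0, -0.1]
opening: 0.0004
gripper_force: 0.0
8.0 st now [-29.2 -29. ] tip 139.0 F [ 1.  -0.  -0.1] -> rows [ 0. 81.  0.] [ 0. -0. -0.]
[([-11.0, 6.0], 0.68)]
```

View pics/c5.png

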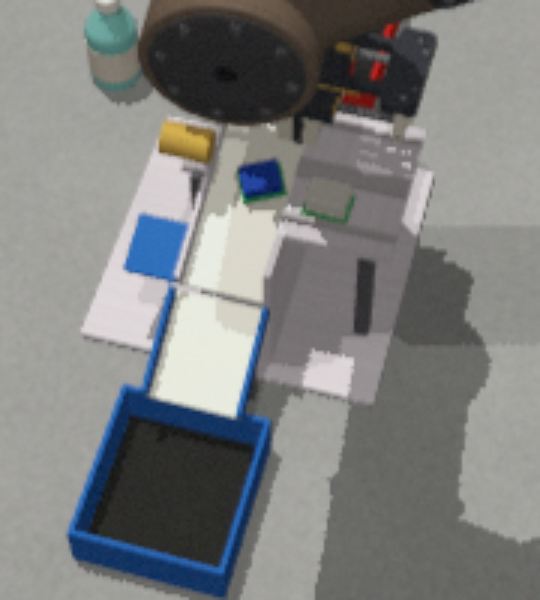

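The module is on the gate (260,180) and sliding. I'll lift straight up, back away and check.

```bash
python3 -m inch '[1,0,0,-10,0,0,0,1,0,0,-40,0,0,0,1,0,0,-80,0,0,0,1,20,40,-110,0,0,0,1,40,80,-110,0,0,0]' | sed -n '1,4p'
python3 -m inch '[1,50,40,0,0,0,0,1,100,80,0,0,0,0,1,140,100,0,0,0,0,1,160,100,0,0,0,0,1,160,100,0,0,0,0]' | sed -n '1,4p'
python3 - <<'E'
from h import *
s=ctrl.snapshot("side");t=ctrl.snapshot("top")
for x in (s,t):
  for n in ("module_blue","module_grey","pad_blue"):
    print(n,[((S.T@(np.array(d["location"][:2])-t0)*1000).round(0).tolist(),round(d["location"][2],3),round(d["p"],2)) for d in ctrl.mark_of(x,n)[:2]])
cv2.imwrite("pics/c6.png",cv2.resize(s["frame"][180:400,250:430],(490,600))[:,:,::-1])
E
```

```text
clock: 8.6
tool_pos: [0.4694, -0.0476, 0.4315]
orientation: [-179.6, -0.1, -73.2]
force: [1.1, -1.2, 0.7]
clock: 9.1
tool_pos: [0.4178, -0.2331, 0.428]
orientation: [-180.0, -0.1, -73.6]
force: [-0.0, 0.1, -0.9]
module_blue [([-18.0, 257.0], 0.02, 0.71)]
module_grey [([-64.0, 31.0], 0.13, 0.66)]
pad_blue [([62.0, 78.0], 0.094, 0.62)]
module_blue [([-14.0, 261.0], 0.025, 0.53)]
module_grey [([-74.0, 28.0], 0.135, 0.51)]
pad_blue [([58.0, 78.0], 0.098, 0.59)]
```

View pics/c6.png

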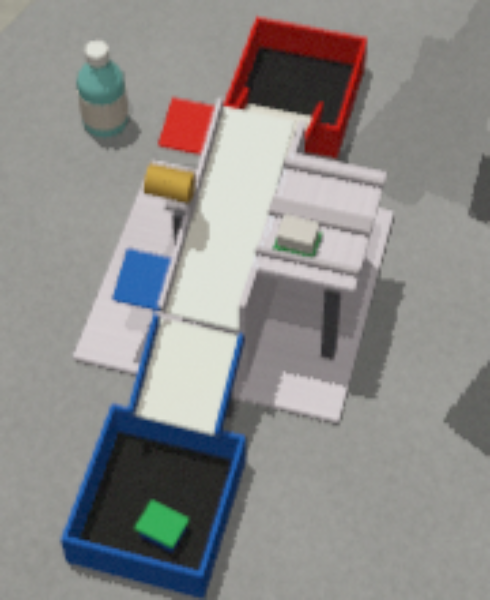

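The blue module lies in the blue tray at (162,523), upside down. The grey module is still on the ledge at (297,235), the gate is tipped to blue, and the arm is clear.

```bash
python3 -c "
from plant import ctrl
print(ctrl.close_job())"
```

```text
the job is handed in; nothing more can be done
None
```

The job is handed in after about 9 s of robot time: the gate rests tipped to blue, the blue-capped module slid down into the blue tray (it landed upside down), and the grey module and bottle look unmoved, with the arm never going near the bin or screwdriver.

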